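Offer the gate-hinge leaf up to the jamb for its pin

TASK

Of the two hinge leaves hanging on the rack, take the one whose knuckle fits between the knuckles of the leaf bolted to the post offcut: lift it up and off its peg. Lower it, upright and without forcing it, into mesh with the fixed leaf so that all three bores line up (within about 3 mm) for the round-nosed pin, and finish while still holding it there, steady; do not let go. Leave the other leaf on its peg and the pin, pliers and square where they lie.

Things in the scene. Friction and masses are not known exactly. Their poses are not given: they have to be found in the camera images.
- leaf_centre (a point): Hinge leaf to take: bare steel plate 8 mm thick, 76 wide, hanging upright, with ONE tubular knuckle (26 mm outside, 14 bore, 24 long) in the middle of its lower edge; 0.4 to 0.6 kg. Point: mid-plate, 65 mm above the bore axis, 65 below the top edge. x through the thickness, y along the bore, z up; front and back alike. Grip the top 20 mm through the thickness, above the peg. Its peg varies.
- leaf_bore (a point): Centre of the knuckle bore of that leaf (middle of its width and of the plate's thickness); same axes as leaf_centre, y along the bore.
- leaf_hole (a point): Centre of the 22 mm hole by which that leaf hangs, 84 mm above its bore axis and 46 mm below its top edge. At rest it is 8 mm below the peg's axis.
- other_leaf_centre (a point): The leaf that does not fit: same plate, but with TWO knuckles, one at each end of its lower edge, like the fixed leaf. Hangs on the other peg, 116 mm from the first; leave it there. Middle of the leaf, axes as leaf_centre.
- jamb_bore (a point): Target: point on the fixed leaf's bore axis midway between its two knuckles, 80 mm above the worktop. x across the post, y along the bore, z up. Knuckles 26 mm outside, 14 bore, 24 long, 28 mm apart: the single knuckle has 2 mm play to each side. Lowered until it touches, the leaf stops with its bore about 1.5 mm too low. Lined up, its top edge is 130 mm above this axis.
- jamb: Post offcut, 60 x 60 x 150 mm steel box section lying on its back, immovable; a hinge leaf is bolted upright to its long -x side, two knuckles standing above the post (post top 60 mm, knuckle tops 93 mm above the worktop). Origin on the worktop straight below jamb_bore; same axes.
- rack: Fixed drip rack: base plate 110 x 150 x 8 mm, upright, and a 20 x 20 x 170 mm crossbar along y with its top 200 mm above the worktop and two pegs of 6 mm round bar sticking out along -x. Origin on the worktop below the middle of the crossbar.
- peg_left (a point): On the axis of the left (+y) peg about where a leaf hangs: 190 mm above the worktop, 36 mm from the rack's origin along its -x. The peg's end, 21 mm further out, is turned up (to 198.5 mm above the worktop), so a leaf must rise 6 to 15 mm (11 is best) and then go 45 mm or more along the rack's -x to come off.
- peg_right (a point): The same point on the right (-y) peg.
- hinge_pin: The hinge pin, 13 mm diameter, 90 mm long, round-nosed, lying loose on the worktop (origin at its middle, x along it); not needed, leave it.
- pliers: Red-handled pliers lying on the worktop, 55 x 177 x 14 mm; leave them.
- square: Small engineer's square lying on the worktop, 123 x 76 x 16 mm; leave it.

How it is judged:
On the way:
1. the leaf with one knuckle is in the gripper, lifted off its peg and carried clear of the rack (distance between leaf_hole and peg_left above 0.07 m and distance between leaf_hole and peg_right above 0.07 m and contact force between leaf and rack below 0.1 N and contact force between the fingers and leaf above 2 N and height (world z) of leaf_bore above 0.07 m), for 0.2 s.
At the end, for the whole second after the job is handed in: The one-knuckle leaf is still gripped, steady, upright within 7 degrees, its bore within 3 mm (across, up, along) of the middle of the fixed bore axis and parallel to it within 3.4 degrees, pressing on the jamb with less than 20 N; the other leaf still hangs on its peg (x of leaf_bore in the frame of jamb_bore between -0.003 and 0.003 m and z of leaf_bore in the frame of jamb_bore between -0.003 and 0.003 m and y of leaf_bore in the frame of jamb_bore between -0.003 and 0.003 m and angle between the y axis of leaf_bore and the y axis of jamb_bore, either way round below 0.06 rad and angle between leaf_bore's own z axis and vertical below 0.12 rad and contact force between the fingers and leaf above 2 N and contact force between leaf and jamb below 20 N and contact force between leaf and rack below 0.1 N and linear speed of leaf below 0.02 m/s and height (world z) of other_leaf_centre above 0.15 m); the arm keeps its last pose, push and grip.
It fails at once if the leaf is forced against the post or its leaf (over 50 N) (contact force between leaf and jamb above 50 N).
It fails at once if the other leaf is taken or knocked from its peg (its middle moves over 40 mm) (distance of other_leaf_centre from where it was at the start of the episode above 0.04 m).
It fails at once if the pin, the pliers or the square are moved (over 30 mm) (distance of any of hinge_pin, pliers, square from where it was at the start of the episode above 0.03 m).
It also fails if it takes over 45 s, if anything falls off the work surface, if the arm or the gripper's body presses on something with over 40 N, if the wrist force passes 120 N, or if a joint passes its speed limit or range.

ROBOT

A 7-joint arm with a two-finger parallel gripper is mounted at the origin on a cart in front of the work surface, level with it; the furniture and walls round the work are solid. World frame = base frame: x ahead of the robot, y to its left, z up, the work surface at z = 0. Lengths are in m, angles in rad, forces in N, time in s.
With the tool pointing down it reaches from about 0.375 to 0.925 m from the base axis. Payload 3.1 kg.
Tool frame: the origin (TCP) lies midway between the tips of the shut fingers; the grasp point (between the pads) lies 19 mm behind it (env.grasp_offset is the distance from the TCP to the grasp point, in m); y points along the fingers, x is the direction in which the jaws open and shut, and the axes are right-handed (so a half turn about y gives the same grasp; the last joint's range is limited). The gripper opens to 85 mm and grips with 20 to 120 N. Pads are 22 mm wide; open, the fingers measure 114 mm over their backs; the gripper's body (76 mm by 85 mm) begins 54 mm behind the grasp point. The pads swing forward as they close: fully open they stand 13 mm farther back than shut.
Start: joints at [-0.098, 0.383, 0.044, 1.598, -0.018, 1.161, -0.05], TCP at [0.65, 0, 0.231] pointing down, gripper open.
Joint ranges: [-2.61, 2.61], [-0.41, 2.15], [-1.48, 1.57], [0, 2.5], [-1.57, 4.71], [0.05, 1.97], [-2.85, 2.85]. Speed limits (rad/s): [2.79, 2.79, 3.14, 3.14, 3.14, 3.14, 3.14].

INTERFACE

Orientations are given as a 3x3 rotation matrix whose columns are the frame's x, y, z axes.
In Python, from rig import env gives the robot as it stands. The module is installed in compiled form; this text tells all that it offers.
- The arm moves only by the tool apply_moves, never from a script. Its argument "plan" is a list of rows, each a list of 3 entries, a list of its own where there are three numbers: the closure, from 0 (fully open) to 1 (shut), then the shift along the tool's x, y, z in mm, then the turn about the tool's y in degrees. In form: [[hand, [dx, dy, dz], yaw], ...]. A call has 1 to 10 rows; each row shifts and turns the commanded pose from where the row before left it, along the tool's axes as they then stand; what a row does not reach is not made up. A row lasts 1/8 s, in which the tool goes at most 62.5 mm and 10.7 degrees, less where a joint would pass 70% of its speed; a pose out of reach is approached as far as the arm can. A call is refused whole if a number of a shift passes 62.5 or a number of a turn 10.7, either way. A call with a gripper value outside its range is refused whole. The fingers move at their own pace and stop on an object; "squeeze" is the grip in N (left out, the last holds). Time passes only in rows, so rows that do not move let the fingers close. It gives the time, the measured TCP pose, the force and the opening at its end, in the units of the state.
- env.sense(): the state, without advancing time (a new reading comes with each control period).
- env.snapshot(name): name is "scene" or "side" or "wrist"; returns a dict with "color" (384x512x3 uint8, red, green, blue), "z_map" (384x512 float32, m along the optical axis (not along the pixel's ray), 0 where there is no reading), "K" (3x3 intrinsics, pixels), "R" (3x3) and "t" (3): a world point X has camera coordinates R X + t. Camera axes: x right, y down, z forward; pixel columns grow to the right and rows downward; lengths in m; the calibration is good to about 2 mm. A picture is of the moment at which its call begins.
- env.sign_off(): hands the job in, once; it reports no verdict.
Trained networks look in a picture, given as the dict that the camera call returned (one of the last four; its "shot" number tells which), for a name from the list of things; names that differ only in an ending like _2 or _b are one class to them, and where a whole thing is asked for, a point or a joint stands for the part that bears it (a point fixed in the world has none). Each returns a list of dicts, best first, with "conf" (0 to 1); they miss things now and then, are a little off and sometimes report something else, mostly with a low value. They report only what shows in the picture. A call takes as long as a camera call.
- env.search_frame(thing, picture): "location" ([x, y, z] in m, in the coordinates of the camera as it stood for that picture, good to about 4 mm: the middle of the surface that is visible of it).
- env.outline_of(thing, picture): "mask" (384x512 bool, what is visible of it).
- env.pinpoint(thing, picture): "location" ([x, y, z] in m, in the coordinates of the camera as it stood for that picture, good to about 4 mm: a listed point, or the origin of a listed thing).
The state is a dict: "clock": time; "qpos": joint angles; "dq": joint speeds; "joint_torque": joint torques, N m; "tcp_pos": TCP position; "tcp_rot": TCP orientation; "force": force on the tool from outside, world axes, zero at the start; "ft_torque": the same for the moment, N m; "grip_width": finger opening in m.
Only numpy, scipy, OpenCV 4.12 (cv2) and the standard library are available. Lean on these libraries where they do the work, as an engineer would, in place of code of your own. Each camera call takes 0.05 s, during which the arm holds its last target. There are 200 camera calls.

## Working session

There is one attempt and no reset: what is moved stays moved. The work goes in short steps, Python scripts to look and compute and a tool call to move; the robot and the scene stay as the last step left them, time stands still between calls to the robot, and variables do not carry over. Pictures are saved under pics/ and viewed, about 8 in all and at most 12, crops included, and the job is handed in when it is done.

Besides the shell and the picture viewer there is one more tool, called as name(argument=value, ...), one argument or row to a line, values as JSON. apply_moves: Moves the arm, as the interface text tells. Its arguments: {"type":"object","properties":{"plan":{"type":"array"},"squeeze":{"type":"number"}},"required":["plan"]}

```bash
mkdir -p pics; cat > h.py <<'E'
import numpy as np, cv2
from rig import env
def world(p,s): return s["R"].T@(np.array(p)-s["t"])
def backproj(s,mask):
    v,u=np.nonzero(mask&(s["z_map"]>0)); z=s["z_map"][v,u]
    c=np.stack([u,v,np.ones_like(u)]).astype(float)*z
    return ((np.linalg.inv(s["K"])@np.stack([u*z,v*z,z])).T-s["t"])@s["R"]
def save(n,im): cv2.imwrite("pics/"+n+".png",im[:,:,::-1])
np.set_printoptions(precision=4,suppress=True)
E
python3 - <<'E'
from h import *
st=env.sense(); print(st["tcp_pos"],st["tcp_rot"],st["grip_width"],env.grasp_offset)
P=[]
for n in ("scene","side"):
    s=env.snapshot(n); P.append(s["color"])
    print(n,"cam at",-s["R"].T@s["t"])
    for t in ["leaf_centre","leaf_bore","leaf_hole","other_leaf_centre","jamb_bore","jamb","rack","peg_left","peg_right","hinge_pin","pliers","square"]:
        for d in env.pinpoint(t,s)[:2]: 
            w=world(d["location"],s); c=s["K"]@np.array(d["location"]); print(t,round(d["conf"],2),w,(c[:2]/c[2]).round())
im=np.vstack(P); save("a",cv2.resize(im,(400*1,600)) if 0 else P[0]); save("b",P[1])
E
```

```text
[ 0.6491 -0.      0.2299] [[ 1.     -0.0026 -0.    ]
 [ 0.     -0.0001  1.    ]
 [-0.0026 -1.     -0.0001]] 0.08524957897308293 0.0187
scene cam at [0.0907 0.4213 0.6334]
leaf_centre 0.65 [ 0.6097 -0.1307  0.1642] [235. 158.]
leaf_bore 0.88 [ 0.6085 -0.1336  0.1003] [236. 179.]
leaf_bore 0.54 [ 0.5703 -0.2452  0.1606] [276. 148.]
leaf_hole 0.8 [ 0.6042 -0.1341  0.1836] [238. 151.]
other_leaf_centre 0.69 [ 0.5733 -0.2458  0.1644] [276. 146.]
jamb_bore 0.59 [0.5053 0.0634 0.0819] [208. 244.]
jamb_bore 0.43 [ 0.5102  0.0632 -0.0004] [208. 269.]
jamb 0.85 [0.5057 0.0636 0.0015] [209. 270.]
rack 0.8 [ 0.6249 -0.1923  0.0025] [246. 196.]
peg_left 0.69 [ 0.6017 -0.1323  0.1944] [238. 148.]
peg_right 0.6 [ 0.5774 -0.2451  0.1936] [275. 136.]
peg_right 0.56 [ 0.6072 -0.1303  0.1843] [236. 151.]
hinge_pin 0.5 [ 0.4902 -0.1393  0.0057] [271. 227.]
pliers 0.93 [ 0.4205 -0.2042  0.0009] [308. 228.]
square 0.83 [ 0.6713 -0.0276  0.002 ] [191. 217.]
side cam at [0.4341 0.6941 0.4396]
leaf_centre 0.71 [ 0.6057 -0.1286  0.1652] [232. 178.]
leaf_centre 0.36 [0.5074 0.0686 0.0831] [269. 272.]
leaf_bore 0.64 [ 0.6046 -0.133   0.0994] [233. 209.]
leaf_hole 0.79 [ 0.6045 -0.1297  0.1845] [232. 168.]
other_leaf_centre 0.89 [ 0.5797 -0.2425  0.1666] [255. 161.]
other_leaf_centre 0.68 [ 0.6058 -0.1284  0.1661] [232. 177.]
jamb_bore 0.98 [0.5065 0.0657 0.0823] [270. 272.]
rack 0.72 [ 0.6233 -0.2008  0.0025] [231. 239.]
rack 0.19 [0.5095 0.0657 0.0802] [268. 273.]
peg_left 0.96 [ 0.6022 -0.1292  0.1879] [233. 166.]
peg_left 0.46 [ 0.6084 -0.1319  0.1002] [231. 209.]
peg_right 0.96 [ 0.5779 -0.2448  0.1942] [256. 149.]
peg_right 0.46 [ 0.4235 -0.2087  0.0022] [325. 244.]
hinge_pin 0.54 [ 0.4862 -0.1422  0.0063] [293. 255.]
hinge_pin 0.19 [ 0.4199 -0.2054  0.0003] [326. 246.]
pliers 0.87 [ 0.4241 -0.2054  0.0009] [324. 246.]
square 0.85 [ 0.6721 -0.0309 -0.0029] [186. 279.]
square 0.48 [ 0.6033 -0.1283  0.1903] [233. 165.]
```

```bash
python3 - <<'E'
from h import *
a=cv2.imread("pics/a.png");b=cv2.imread("pics/b.png")
A=cv2.resize(a[100:300,140:340],(400,400),interpolation=cv2.INTER_CUBIC);B=cv2.resize(b[130:330,150:350],(400,400),interpolation=cv2.INTER_CUBIC)
cv2.imwrite("pics/c.png",np.hstack([A,B]))
E
```

```text
(no output)
```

View pics/c.png

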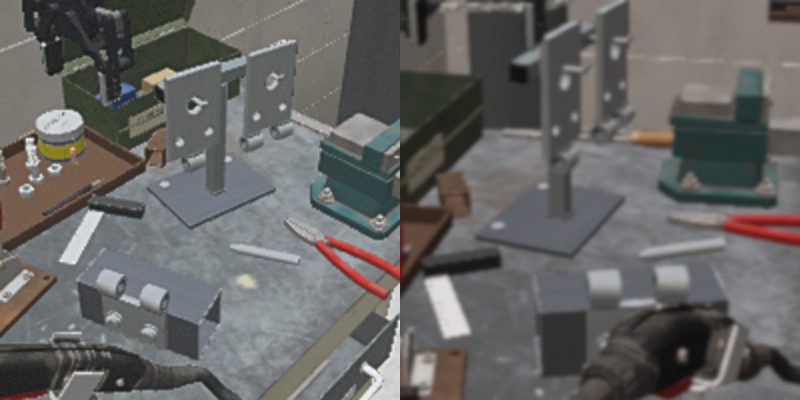

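The one-knuckle leaf hangs on the left (+y) peg at about (145–220, 65–170) in the left half. The jamb's two knuckles are at about (110,280) and (155,295). Next I'll get the yaws and positions from depth.

```bash
python3 - <<'E'
from h import *
for n in ("scene","side"):
    s=env.snapshot(n)
    for t in ["leaf_centre","other_leaf_centre","jamb"]:
        o=env.outline_of(t,s)
        if not o: print(n,t,"none"); continue
        m=cv2.erode(o[0]["mask"].astype(np.uint8),np.ones((3,3)))>0
        p=backproj(s,m)
        if t=="jamb":
            k=p[p[:,2]>0.068]; print(n,"knuckles",len(k),k.mean(0),k.max(0),k.min(0))
            q=p[(p[:,2]>0.055)&(p[:,2]<0.064)]
            for nm,g in(("kn",k),("top",q)):
                if len(g)<5: continue
                r=cv2.minAreaRect(g[:,:2].astype(np.float32)*1000); print(nm,r,len(g))
            pc=np.linalg.svd(k[:,:2]-k[:,:2].mean(0))[2][0]; print("pca deg from y",np.degrees(np.arctan2(-pc[0],pc[1])))
        else:
            q=p[p[:,2]>0.12]
            if len(q)<20: print(t,"few",len(q)); continue
            c=np.median(q,0); 
            q=q[np.linalg.norm(q-c,axis=1)<0.09]; vx,vy,x0,y0=cv2.fitLine(q[:,:2].astype(np.float32),cv2.DIST_HUBER,0,1e-4,1e-4).ravel()
            print(n,t,o[0]["conf"],len(q),q.mean(0),"zr",np.percentile(q[:,2],[1,99]),"yaw",np.degrees(np.arctan2(-vx,vy)), "line",x0,y0)
E
```

```text
scene leaf_centre 0.61 991 [ 0.6046 -0.1278  0.1772] zr [0.1209 0.2291] yaw -12.6422615 line 0.606272 -0.119219065
scene other_leaf_centre 0.67 744 [ 0.574  -0.2384  0.1744] zr [0.1211 0.2264] yaw -12.525554 line 0.5739891 -0.23838924
scene knuckles 339 [0.5033 0.0702 0.086 ] [0.5445 0.0895 0.0955] [0.4685 0.0457 0.0682]
kn ((507.013916015625, 67.96156311035156), (75.94563293457031, 24.980043411254883), 16.893659591674805) 339
top ((515.6270141601562, 39.82261657714844), (151.1912078857422, 67.84070587158203), 15.194374084472656) 1052
pca deg from y 108.24652455751495
side leaf_centre 0.87 1001 [ 0.607  -0.122   0.1764] zr [0.1214 0.2296] yaw -12.812208 line 0.6091107 -0.11036201
side other_leaf_centre 0.59 635 [ 0.5763 -0.2318  0.1745] zr [0.1214 0.2272] yaw -12.626209 line 0.57682055 -0.2275709
side knuckles 595 [0.5078 0.0753 0.0846] [0.5481 0.0918 0.0951] [0.4696 0.0554 0.068 ]
kn ((508.0369873046875, 71.08332824707031), (76.67615509033203, 24.86724281311035), 14.385848999023438) 595
top ((518.088134765625, 42.100887298583984), (147.98757934570312, 66.98466491699219), 16.67507553100586) 1162
pca deg from y -73.15798718260845
```

apply_moves(
  plan=[
    [0,[0,-50,0],0],
    [0,[-20,-30,-40],7],
    [0,[-20,0,-40],6],
    [0,[0,0,-40],0],
    [0,[0,0,0],0],
  ],
)

```text
clock: 2.33
tcp_pos: [0.5948, -0.1222, 0.3118]
tcp_rot: [[0.972, 0.0, 0.234], [-0.234, -0.003, 0.972], [0.001, -1.0, -0.003]]
force: [-0.4, 0.1, 0.6]
grip_width: 0.0857
```

```bash
python3 - <<'E'
from h import *
s=env.snapshot("wrist"); save("w1",s["color"]); print(-s["R"].T@s["t"], env.sense()["qpos"])
for t in ["leaf_centre","leaf_hole","other_leaf_centre","peg_left","jamb_bore"]:
    for d in env.pinpoint(t,s)[:2]:
        c=s["K"]@np.array(d["location"]); print(t,round(d["conf"],2),world(d["location"],s),(c[:2]/c[2]).round())
p=backproj(s,np.ones((384,512),bool))
q=p[(p[:,2]>0.222)&(p[:,2]<0.24)&(np.hypot(p[:,0]-.607,p[:,1]+.13)<.055)]
print(len(q)); r=cv2.minAreaRect(q[:,:2].astype(np.float32)*1000); print(r, np.percentile(q[:,2],[5,50,95]))
E
```

```text
[ 0.6113 -0.0493  0.4552] [ 0.0124  0.244   0.139   1.6149 -0.0345  1.2846 -0.0745]
leaf_centre 0.7 [ 0.6071 -0.1329  0.1626] [267. 183.]
leaf_hole 0.94 [ 0.607  -0.135   0.1821] [269. 191.]
leaf_hole 0.44 [ 0.5988 -0.1334  0.1919] [260. 195.]
other_leaf_centre 0.95 [ 0.5746 -0.2418  0.1688] [260. 293.]
peg_left 0.85 [ 0.5976 -0.1318  0.1899] [258. 193.]
peg_left 0.4 [ 0.6067 -0.1307  0.1026] [264. 166.]
1129
((607.6827392578125, -132.08828735351562), (76.17986297607422, 8.070962905883789), 77.31890106201172) [0.2276 0.2288 0.2298]
```

View pics/w1.png

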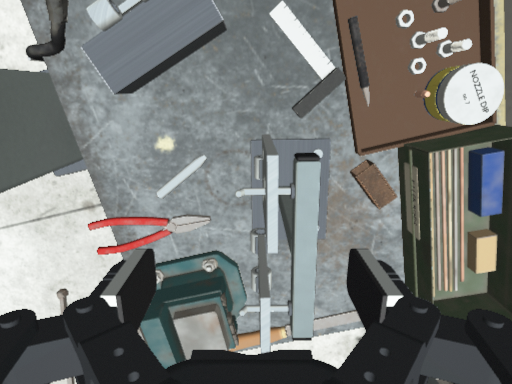

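The leaf's top edge spans (262–278, 135–250), the other leaf is below it at about (265, 240–340), and the crossbar is to the right. The depth fit gives 76.2 x 8.07 mm, yaw -12.7° and a top at 0.2288, all as they should be.

apply_moves(
  plan=[
    [0,[15,0,-6.5],-0.8],
    [0,[0,40,0],0],
    [0,[0,40,0],0],
    [0,[0,28,0],0],
    [0,[0,0,0],0],
    [0,[0,0,0],0],
  ],
)

```text
clock: 3.38
tcp_pos: [0.6109, -0.1263, 0.2045]
tcp_rot: [[0.977, 0.002, 0.211], [-0.211, -0.001, 0.977], [0.002, -1.0, -0.0]]
force: [-0.4, 0.3, -0.2]
grip_width: 0.0853
```

apply_moves(
  plan=[
    [0,[-2,0.5,-6.3],0.5],
    [0,[0,0,0],0],
    [0,[0,0,0],0],
  ],
)

```text
clock: 3.75
tcp_pos: [0.6065, -0.132, 0.2036]
tcp_rot: [[0.975, 0.001, 0.22], [-0.22, -0.0, 0.975], [0.001, -1.0, 0.0]]
force: [0.4, -0.4, -0.1]
grip_width: 0.0853
```

apply_moves(
  plan=[
    [0.5,[1,0,0],0],
    [0.8,[0,0,0],0],
    [1,[0,0,0],0],
    [1,[0,0,0],0],
    [1,[0,0,0],0],
    [1,[0,0,0],0],
    [1,[0,0,0],0],
    [1,[0,0,0],0],
  ],
  squeeze=80,
)

```text
clock: 4.75
tcp_pos: [0.6075, -0.1319, 0.2029]
tcp_rot: [[0.976, 0.001, 0.22], [-0.22, -0.0, 0.976], [0.001, -1.0, 0.0]]
force: [1.6, -0.5, 0.2]
grip_width: 0.0065
```

apply_moves(
  plan=[
    [1,[0,-5,0],0],
    [1,[0,-6,0],0],
    [1,[0,0,0],0],
    [1,[0,0,0],0],
  ],
)

```text
clock: 5.25
tcp_pos: [0.6067, -0.1318, 0.2134]
tcp_rot: [[0.976, -0.001, 0.22], [-0.22, 0.0, 0.976], [-0.001, -1.0, -0.0]]
force: [0.1, 0.5, -4.6]
grip_width: 0.0066
```

apply_moves(
  plan=[
    [1,[-15,0,0],0],
    [1,[-20,0,0],0],
    [1,[-20,0,0],0],
    [1,[-20,0,0],0],
    [1,[-20,-10,0],0],
    [1,[0,0,0],0],
    [1,[0,0,0],0],
  ],
)

```text
clock: 6.12
tcp_pos: [0.5145, -0.111, 0.2239]
tcp_rot: [[0.976, 0.001, 0.22], [-0.22, -0.0, 0.976], [0.001, -1.0, 0.0]]
force: [0.0, -0.6, -4.5]
grip_width: 0.0067
```

apply_moves(
  plan=[
    [1,[0,-15,0],10],
    [1,[0,-15,0],10.2],
    [1,[0,0,0],10.2],
    [1,[0,0,0],10.2],
    [1,[0,0,0],10.2],
    [1,[0,0,0],10.2],
    [1,[-45,0,11],0],
    [1,[-45,0,11],0],
    [1,[-40,0,10],0],
    [1,[0,0,0],0],
  ],
)

```text
clock: 7.38
tcp_pos: [0.5087, 0.0287, 0.2534]
tcp_rot: [[0.289, -0.0, 0.957], [-0.957, 0.003, 0.289], [-0.003, -1.0, 0.0]]
force: [0.6, -0.5, -4.5]
grip_width: 0.0063
```

```bash
cat > m.py <<'E'
from h import *
import sys
st=env.sense(); print("tcp",st["tcp_pos"],"F",st["force"])
P=[]
for n in ("scene","side","wrist"):
    s=env.snapshot(n); P.append(s["color"])
    for t in ["leaf_bore","leaf_hole","jamb_bore"]:
        for d in env.pinpoint(t,s)[:2]:
            if d["conf"]>.3:
                c=s["K"]@np.array(d["location"]); print(n,t,round(d["conf"],2),world(d["location"],s),(c[:2]/c[2]).round())
    p=backproj(s,np.ones((384,512),bool)); d0=np.array([.961,.276]); n0=np.array([.276,-.961])
    c=p[:,:2]-[.507,.068]; a=c@d0; b=c@n0
    q=p[(p[:,2]>.068)&(p[:,2]<.1)&(abs(a)<.05)&(abs(b)<.03)]
    if len(q)>30:
        r=cv2.minAreaRect(q[:,:2].astype(np.float32)*1000); print(n,"knuckles",len(q),r)
        t=q[q[:,2]>.088]; print("  crest",len(t), t.mean(0),"zmax",np.percentile(q[:,2],98))
        a=(q[:,:2]-[.507,.068])@d0; print("  along",np.percentile(a,[1,99]), "hist",np.histogram(a,bins=np.arange(-.05,.051,.005))[0])
    L=p[(p[:,2]>.19)&(p[:,2]<.238)&(np.hypot(*(p[:,:2]-st["tcp_pos"][:2]).T)<.045)]
    if len(L)>30: print(n,"leaf top",len(L),cv2.minAreaRect(L[:,:2].astype(np.float32)*1000))
np.save("pics/last.npy",np.array(P))
save(sys.argv[1],np.hstack([cv2.resize(P[0][100:300,140:340],(400,400)),cv2.resize(P[2],(400,400))]) if len(sys.argv)<3 else np.hstack([cv2.resize(P[i][150:310,140:300],(400,400)) for i in (0,1)]))
E
python3 m.py d1
```

```text
tcp [0.5087 0.0287 0.2534] F [ 0.5979 -0.4646 -4.4565]
scene leaf_bore 0.79 [0.5108 0.0291 0.1513] [217. 210.]
scene leaf_hole 0.64 [0.5054 0.0271 0.2334] [218. 178.]
scene jamb_bore 0.7 [0.5056 0.0631 0.0788] [208. 245.]
scene jamb_bore 0.57 [0.5062 0.0256 0.2337] [219. 178.]
scene knuckles 339 ((507.5218200683594, 67.95681762695312), (76.88748168945312, 26.20467185974121), 16.410110473632812)
  crest 167 [0.5044 0.0687 0.0919] zmax 0.09438081829732498
  along [-0.0377  0.0372] hist [ 0  0 51 29 30 30 26  5  0  1  0  0 29 43 28 23 31 13  0  0]
scene leaf top 663 ((507.66400146484375, 28.71748161315918), (77.13151550292969, 11.503623008728027), 16.745603561401367)
side leaf_bore 0.76 [0.5078 0.0219 0.1527] [274. 218.]
side leaf_hole 0.96 [0.5085 0.0225 0.2321] [274. 170.]
side jamb_bore 0.72 [0.5085 0.067  0.083 ] [269. 272.]
side knuckles 638 ((508.0550842285156, 70.44271850585938), (77.13518524169922, 25.049461364746094), 14.329652786254883)
  crest 272 [0.508  0.0722 0.0921] zmax 0.09464621822422908
  along [-0.0357  0.0396] hist [ 0  0 14 58 63 62 60 61  1  1  1  1  2 51 63 69 56 75  0  0]
side leaf top 1360 ((508.5193786621094, 22.37255096435547), (76.53634643554688, 12.569991111755371), 15.98283576965332)
wrist leaf_bore 0.68 [0.5069 0.0222 0.1501] [250. 191.]
wrist jamb_bore 0.86 [0.5079 0.0645 0.0805] [209. 158.]
wrist knuckles 1454 ((508.3669738769531, 66.57392120361328), (75.8696517944336, 25.643356323242188), 17.472347259521484)
  crest 1119 [0.5103 0.0667 0.0921] zmax 0.09468794256514232
  along [-0.0362  0.0387] hist [  0   0  46 124 124 132 147 138   0   0   0   2   2 142 154 137 157 149
   0   0]
wrist leaf top 238 ((544.3556518554688, 31.693119049072266), (0.6641591787338257, 7.975555896759033), 15.818398475646973)
```

View pics/d1.png

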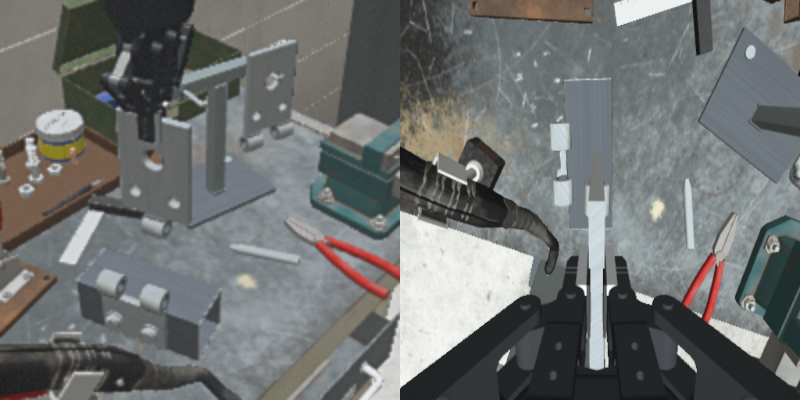

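```bash
cat > tilt.py <<'E'
from h import *
st=env.sense(); T=st["tcp_pos"]; R=st["tcp_rot"]; print("tcp",T,R[:,0])
for n in ("scene","side","wrist"):
    s=env.snapshot(n); p=backproj(s,np.ones((384,512),bool))
    l=(p-T)@R   # tool coords: x thickness, y down, z along bore
    q=l[(abs(l[:,0])<.022)&(l[:,1]>-.02)&(l[:,1]<.085)&(abs(l[:,2])<.037+.006)]
    if n=="wrist": q=q[q[:,2]>.03]
    print(n,len(q))
    for a in np.arange(-.02,.085,.015):
        g=q[(q[:,1]>=a)&(q[:,1]<a+.015)]
        if len(g)>8: print("  y %.3f"%a,len(g),"x pct",np.percentile(g[:,0]*1e3,[3,50,97]).round(1),"z",np.percentile(g[:,2]*1e3,[2,98]).round(1))
    k=l[(abs(l[:,0])<.03)&(l[:,1]>.085)&(l[:,1]<.118)&(abs(l[:,2])<.02)]
    if len(k)>8: print("  knuckle",len(k),"x",np.percentile(k[:,0]*1e3,[2,98]),"y",np.percentile(k[:,1]*1e3,[2,98]),"z",np.percentile(k[:,2]*1e3,[2,98]))
E
python3 tilt.py
```

```text
tcp [0.5087 0.0224 0.2538] [ 0.28 -0.96 -0.  ]
scene 1460
  y -0.020 238 x pct [-17.2  -4.6  -2.3] z [-39.   34.9]
  y -0.005 204 x pct [-10.1  -4.2  -0.2] z [-38.7  35.9]
  y 0.010 183 x pct [-5.5 -4.  -0. ] z [-39.5  35.4]
  y 0.025 228 x pct [-5.5 -3.7  2.2] z [-38.9  35.7]
  y 0.040 212 x pct [-5.6 -3.8 -1.8] z [-39.   35.2]
  y 0.055 186 x pct [-5.4 -3.6  1.9] z [-39.1  34.1]
  y 0.070 209 x pct [-5.3 -3.5  1.2] z [-38.9  36.5]
  knuckle 173 x [-13.3959   7.118 ] y [ 85.9315 112.7533] z [-14.2545  14.4923]
side 3104
  y -0.020 495 x pct [-17.7  -5.1  -2.2] z [-36.4  37.6]
  y -0.005 461 x pct [-10.3  -4.3  -1.9] z [-35.5  37.4]
  y 0.010 376 x pct [-6.3 -4.2 -0.2] z [-37.2  37.9]
  y 0.025 468 x pct [-6.4 -4.2  0.5] z [-36.4  37.7]
  y 0.040 458 x pct [-6.3 -4.1 -1.9] z [-35.7  37.2]
  y 0.055 400 x pct [-6.1 -3.8  1.6] z [-37.1  38. ]
  y 0.070 446 x pct [-6.4 -4.1 -1.5] z [-36.6  37.2]
  knuckle 322 x [-14.1163   4.5867] y [ 85.6007 112.5059] z [-14.7971  15.8687]
wrist 669
  y -0.020 190 x pct [-4.1 -0.2  3.4] z [36.8 37.5]
  y -0.005 136 x pct [-4.  -0.4  3.5] z [36.9 37.4]
  y 0.010 101 x pct [-4.1 -0.2  3.3] z [36.8 37.4]
  y 0.025 85 x pct [-3.9 -0.1  3.6] z [36.8 37.4]
  y 0.040 67 x pct [-3.7 -0.1  3.4] z [36.8 37.4]
  y 0.055 53 x pct [-3.9 -0.1  3.7] z [36.9 37.4]
  y 0.070 37 x pct [-3.5 -0.   3.3] z [36.9 37.3]
  knuckle 411 x [-12.4676  12.6996] y [ 93.4914 107.7069] z [-11.7669  11.2045]
```

apply_moves(
  plan=[
    [1,[-22,0,6.5],0],
    [1,[-21,0,6],0],
    [1,[0,12,0],0],
    [1,[0,13,0],0],
    [1,[0,0,0],0],
    [1,[0,0,0],0],
    [1,[0,0,0],0],
  ],
)

```text
clock: 9.0
tcp_pos: [0.5091, 0.0672, 0.2293]
tcp_rot: [[0.28, 0.001, 0.96], [-0.96, 0.0, 0.28], [0.0, -1.0, 0.001]]
force: [0.3, -0.4, -5.5]
grip_width: 0.0065
```

```bash
cat > jm.py <<'E'
from h import *
import sys
st=env.sense(); T=st["tcp_pos"]; R=st["tcp_rot"]; print("tcp",T,R[:,0],"F",st["force"])
P=[]
for n in ("wrist","scene","side"):
    s=env.snapshot(n); P.append(s["color"]); p=backproj(s,np.ones((384,512),bool)); l=(p-T)@R*1e3
    for t in ("jamb_bore","leaf_bore"):
        for d in env.pinpoint(t,s)[:1]: print(n,t,round(d["conf"],2),((world(d["location"],s)-T)@R*1e3).round(1))
    # fixed knuckles, tool coords (mm)
    q=l[(p[:,2]>.066)&(p[:,2]<.097)&(abs(l[:,0])<22)&(abs(l[:,2])<46)&(abs(l[:,2])>12.8)]
    for sg in (-1,1):
        k=q[q[:,2]*sg>0]
        if len(k)<30: continue
        # circle fit radius 13 in (x, y)
        from scipy.optimize import least_squares
        f=least_squares(lambda c:np.hypot(k[:,0]-c[0],k[:,1]-c[1])-13,[0,T[2]*1e3-80],loss="soft_l1")
        print(n,"knuckle",sg,len(k),"z",np.percentile(k[:,2],[1,99]).round(1),"circ x %.1f height %.1f"%(f.x[0],T[2]*1e3-f.x[1]),"res",np.std(f.fun).round(2))
    m=l[(abs(l[:,0])<18)&(l[:,1]>88)&(l[:,1]<118)&(abs(l[:,2])<12.8)&(p[:,2]>.096)]
    if len(m)>20:
        f=least_squares(lambda c:np.hypot(m[:,0]-c[0],m[:,1]-c[1])-13,[0,104],loss="soft_l1"); print(n,"leaf knuckle",len(m),f.x.round(1),"z",np.percentile(m[:,2],[1,99]).round(1))
save(sys.argv[1],np.hstack([cv2.resize(P[1][150:310,140:300],(400,400)),cv2.resize(P[0][60:260,150:350],(400,400))]))
E
python3 jm.py e1
```

```text
tcp [0.5091 0.0672 0.2293] [ 0.2799 -0.96    0.0001] F [ 0.2738 -0.3757 -5.4659]
wrist jamb_bore 0.58 [  4.  150.8  -1.7]
wrist leaf_bore 0.82 [ -1.8 101.5  -3.8]
wrist knuckle -1 68 z [-38.7 -29.4] circ x 0.8 height 80.7 res 0.37
wrist knuckle 1 598 z [13.5 36.9] circ x -0.4 height 80.7 res 1.79
wrist leaf knuckle 405 [  0.3 104.6] z [-12.1  11.2]
scene jamb_bore 0.59 [  4.6 148.   -5.7]
scene leaf_bore 0.61 [  3.2 101.7   3.7]
scene knuckle -1 174 z [-40.3 -15.9] circ x 0.6 height 80.4 res 2.26
scene knuckle 1 151 z [12.8 36. ] circ x -0.5 height 80.6 res 2.22
scene leaf knuckle 130 [  0.5 102.3] z [-12.7  10.1]
side leaf_bore 0.91 [  2.2 103.8  -3.4]
side knuckle -1 327 z [-38.2 -13.6] circ x 0.8 height 81.5 res 1.88
side knuckle 1 322 z [13.9 37.7] circ x -0.4 height 81.4 res 1.61
side leaf knuckle 296 [ -0.1 102.8] z [-12.   11.7]
```

apply_moves(
  plan=[
    [1,[0,0,-0.4],-1.3],
    [1,[0,8,0],0],
    [1,[0,8,0],0],
    [1,[0,4,0],0],
    [1,[0,3,0],0],
    [1,[0,2,0],0],
    [1,[0,0,0],0],
    [1,[0,0,0],0],
  ],
)

```text
clock: 10.45
tcp_pos: [0.5084, 0.0675, 0.204]
tcp_rot: [[0.302, 0.001, 0.953], [-0.953, 0.0, 0.302], [0.0, -1.0, 0.001]]
force: [0.2, 0.6, -4.1]
grip_width: 0.0067
```

```bash
python3 jm.py e2
```

```text
tcp [0.5084 0.0675 0.204 ] [ 0.3024 -0.9532  0.    ] F [ 0.1821  0.5937 -4.1268]
wrist jamb_bore 0.95 [  3.9 123.4  -3.1]
wrist leaf_bore 0.89 [ -1.2 102.6  -0.4]
wrist knuckle -1 195 z [-37.7 -19.7] circ x 0.5 height 80.6 res 0.36
wrist knuckle 1 684 z [14.1 37.6] circ x 0.7 height 80.6 res 1.8
wrist leaf knuckle 397 [  0.2 104.6] z [-12.1  11.2]
scene jamb_bore 0.95 [  1.  125.5  -5.1]
scene leaf_bore 0.69 [  3.1 103.2   3.3]
scene knuckle -1 181 z [-39.2 -13.1] circ x 0.7 height 80.7 res 2.4
scene knuckle 1 137 z [13.  36.5] circ x 1.3 height 80.9 res 1.97
scene leaf knuckle 107 [  1.2 102.3] z [-12.5  10.5]
side jamb_bore 0.68 [  1.5 123.5   2.1]
side leaf_bore 0.94 [ -1.5 103.   -4.3]
side knuckle -1 315 z [-37.2 -13.4] circ x 0.7 height 81.6 res 1.73
side knuckle 1 324 z [14.6 38.3] circ x 0.6 height 81.2 res 1.58
side leaf knuckle 243 [  0.7 102.2] z [-12.   11.8]
```

View pics/e2.png

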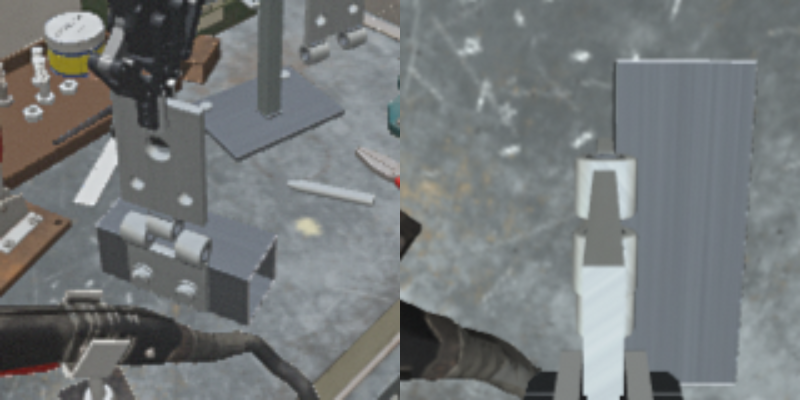

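The leaf now sits in the gap, aligned over the two fixed knuckles (left half, knuckles about (150,225) and (190,245)). Only half-millimetre corrections remain.

apply_moves(
  plan=[
    [1,[0.5,0,0.3],0],
    [1,[0,2.5,0],0],
    [1,[0,2.5,0],0],
    [1,[0,2.5,0],0],
    [1,[0,2,0],0],
    [1,[0,0,0],0],
    [1,[0,0,0],0],
  ],
)

```text
clock: 11.78
tcp_pos: [0.5087, 0.0671, 0.1943]
tcp_rot: [[0.302, 0.0, 0.953], [-0.953, 0.0, 0.302], [-0.0, -1.0, 0.0]]
force: [0.4, -0.3, -4.5]
grip_width: 0.0064
```

apply_moves(
  plan=[
    [1,[0,2,0],0],
    [1,[0,2,0],0],
    [1,[0,2,0],0],
    [1,[0,1.5,0],0],
    [1,[0,1,0],0],
    [1,[0,0.8,0],0],
    [1,[0,0,0],0],
    [1,[0,0,0],0],
  ],
)

```text
clock: 12.78
tcp_pos: [0.5087, 0.0671, 0.185]
tcp_rot: [[0.302, 0.0, 0.953], [-0.953, 0.0, 0.302], [-0.0, -1.0, 0.0]]
force: [-0.3, 0.2, -4.6]
grip_width: 0.0065
```

```bash
sed -i 's/(p\[:,2\]>.096)\]/(p[:,2]>.07)]/' jm.py; python3 jm.py e3
```

```text
tcp [0.5087 0.0671 0.185 ] [ 0.3024 -0.9532 -0.    ] F [-0.3042  0.151  -4.5946]
wrist leaf_bore 0.61 [  0.7 103.4  -2.6]
wrist knuckle -1 320 z [-36.9 -14.6] circ x 0.1 height 80.5 res 0.62
wrist knuckle 1 731 z [14.  37.5] circ x 0.2 height 80.7 res 1.88
wrist leaf knuckle 391 [  0.3 104.7] z [-12.   11.1]
scene jamb_bore 0.85 [  2.5 105.2  -3.3]
scene leaf_bore 0.73 [  3.2 102.4   4.2]
scene knuckle -1 158 z [-39.3 -13.1] circ x 0.6 height 80.9 res 2.33
scene knuckle 1 112 z [13.3 36.4] circ x 0.6 height 80.7 res 1.66
scene leaf knuckle 107 [  1.1 102.3] z [-12.6  12.5]
side jamb_bore 0.62 [  2.7 101.8   0.3]
side leaf_bore 0.65 [ -0.8 102.9  -2.1]
side knuckle -1 297 z [-37.2 -13.6] circ x 0.1 height 81.5 res 1.63
side knuckle 1 313 z [14.6 38.2] circ x 0.2 height 81.4 res 1.73
side leaf knuckle 275 [  0.5 102.4] z [-11.6  11.8]
```

View pics/e3.png

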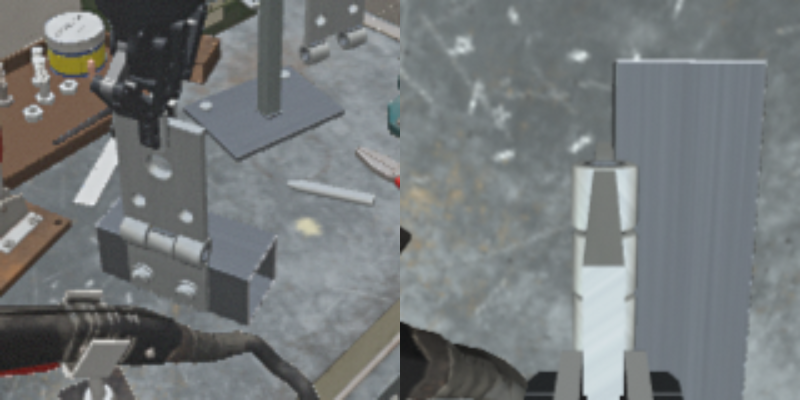

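```bash
python3 -c "
from rig import env
s=env.sense();print(s['tcp_pos'],s['force'],abs(s['dq']).max(),s['grip_width']);print(env.sign_off())"
```

```text
[0.50866314 0.06707018 0.18499045] [ 0.21962075  0.17332983 -4.91925456] 0.001953796995557214 0.006424076848356258
the job is handed in; nothing more can be done
None
```

I took the one-knuckle leaf up and off the left peg, turned it to match the fixed leaf, and lowered it between the two fixed knuckles. I then handed the job in at about 13 s while still holding it. No verdict was reported.

**Last checks:**
- **Across the post:** the bores agree within about 0.5 mm in all three cameras.
- **Along the bore:** the single knuckle is centred to within about 1 mm. The last wrist and side readings lean slightly, by 0.2–0.5 mm.
- **Height:** here the cameras disagree. The wrist camera put the leaf's bore 0.3 mm below the fixed one, while the scene and side cameras put it 1 to 2 mm above. Worked out from the grasp height, it is about 0.8 mm high. All of these are inside 3 mm.
- **Parallel:** the bore axes agree to within about 0.5°. The leaf measured upright while held, before it was lowered.
- **Force:** the sensor showed only the leaf's weight, about 4.6–4.9 N, so there was no sign of pressing on the jamb. The arm was still.

The last picture shows the leaf in mesh, and the other leaf is still on its peg as far as the crop shows. The pin looked undisturbed. I did not measure the pin, pliers or square again at the end, but nothing was moved near them.

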